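# Make up two service kits for the ion chromatograph

## Robot

A 6-joint arm with a two-finger parallel gripper is mounted at the origin on the work surface. World frame = base frame: x ahead of the robot, y to its left, z up, the work surface at z = 0. Lengths are in mm, angles in rad, forces in N, time in s.
With the tool pointing down it reaches from about 300 to 875 mm from the base axis. Payload 6.4 kg.
Tool frame: the origin (TCP) lies on the centre line of the jaws, within the pads' length; the fingertips stand 25 mm ahead of it and the grasp point (between the pads) lies 6 mm ahead of it; z points along the fingers, y is the line along which they close (so a half turn about z gives the same grasp; the last joint's range is limited). The gripper opens to 85 mm and grips with 20 to 120 N. Pads are 22 mm wide; open, the fingers measure 114 mm over their backs; the gripper's body (76 mm by 85 mm) begins 54 mm behind the grasp point. The pads swing forward as they close: fully open they stand 13 mm farther back than shut.
Start: joints at [-1.349, 0.181, 1.607, -0, 1.354, -0.206], TCP at [238.567, -523.189, 256.288] pointing down, gripper open.
Joint ranges: [-2.99, 2.99], [-0.89, 2.07], [0.3, 2.58], [-1.14, 4.28], [0, 2.63], [-3.12, 3.12]. Speed limits (rad/s): [2.57, 2.57, 3.01, 3.14, 3.14, 3.14].

## Interface

Orientations are given as a unit quaternion [w, x, y, z].
In Python, from station import sense, get_image, calibration, finish_job gives the robot as it stands.
- The arm moves only by the tool jog_arm, never from a script. Its argument "increments" is a list of rows, each a list of 7 numbers: the shift along the tool's x, y, z in units of 40 mm (1.0 is 40 mm), then the turn, a rotation vector about the tool's x, y, z in degrees, then the opening, from 0 (shut) to 1 (fully open). In form: [[dx, dy, dz, wx, wy, wz, hand], ...]. A call has 1 to 8 rows; each row shifts and turns the commanded pose from where the row before left it, along the tool's axes as they then stand; what a row does not reach is not made up. A row lasts 1/8 s, in which the tool goes at most 62.5 mm and 10.7 degrees, less where a joint would pass 70% of its speed; a pose out of reach is approached as far as the arm can. A call is refused whole if a number of a shift passes 1 or a number of a turn 10.7, either way. A call with a gripper value outside its range is refused whole. The fingers move at their own pace and stop on an object; "squeeze" is the grip in N (left out, the last holds). Time passes only in rows, so rows that do not move let the fingers close. It gives the time, the measured TCP pose, the force, the opening and the grip force at its end, in the units of the state.
- sense(): the state, without advancing time (a new reading comes with each control period).
- get_image(name): name is "side" or "top" or "wrist"; returns (picture, depth): 384x512x3 uint8, red, green, blue; 384x512 float32, mm along the optical axis (not along the pixel's ray), 0 where there is no reading.
- calibration(name): a dict with "fx", "fy", "cx", "cy" (pixels), "distortion" ([k1, k2, p1, p2, k3] as OpenCV has them; the pictures are not rectified), "eye" and "rotation" of the camera in the world. Camera axes: x right, y down, z forward; pixel columns grow to the right and rows downward; lengths in mm; the calibration is good to about 2 mm. A picture is of the moment at which its call begins: read the wrist's pose just before it. calibration takes no time and is no camera call; for the wrist camera it gives the pose at the moment of the call.
- finish_job(): hands the job in; it is judged then, once.
The state is a dict: "t": time; "q": joint angles; "joint_vel": joint speeds; "effort": joint torques, N m; "ee_pos": TCP position; "ee_rot": TCP orientation; "ft_force": force on the tool from outside, world axes, zero at the start; "moment": the same for the moment, N m; "gripper_width": finger opening in mm; "grip_force": force on a finger pad.
Only numpy, scipy, OpenCV 4.12 (cv2) and the standard library are available. Lean on these libraries where they do the work, as an engineer would, in place of code of your own. Each camera call takes 0.05 s, during which the arm holds its last target. There are 200 camera calls.

## Task

Make up the two kits for the ion chromatograph from the stock on the bench. Into the blue tray go the blue-capped bottle, the amber bottle and the green-topped cartridge; into the white tray go the orange filter and the yellow-topped cartridge: bottles and filter upright, one to a square pocket (either one), and each cartridge upright, its coloured top upward, in the tray's long pocket, all seated flat on the pocket floors. Set things down rather than dropping them, and leave the red-capped bottle and the white-topped cartridge standing where they are.

Things in the scene. Friction and masses are not known exactly. Their poses are not given: they have to be found in the camera images.
- blue_tray: Blue (black pocket floors) kit tray fixed to the bench, 140 (its x) by 146 mm (its y), left or right of the stock, yaw within 0.35 rad. Origin: centre of underside, z up. Pocket floors 4 mm, rim and ribs 12 mm above the origin. Pockets: two square, 62 x 62 mm, centres x -35, y +38 and y -38 mm; one long, 56 (x) by 116 mm (y), centre x +38, y 0.
- white_tray: White (grey pocket floors) kit tray fixed to the bench, 140 (its x) by 146 mm (its y), left or right of the stock, yaw within 0.35 rad. Origin: centre of underside, z up. Pocket floors 4 mm, rim and ribs 12 mm above the origin. Pockets: two square, 62 x 62 mm, centres x -35, y +38 and y -38 mm; one long, 56 (x) by 116 mm (y), centre x +38, y 0.
- blue_bottle: Sample bottle, white with a blue cap. Stands upright, loose, about 100 g. Body a cylinder 42 mm across, straight from the underside to 46 mm up, then a shoulder; the whole is 65 mm tall with a cap 31 mm across. Origin: centre of the underside; z up the bottle.
- amber_bottle: Standard bottle, brown amber glass with a black cap. Stands upright, loose, about 100 g. Body a cylinder 42 mm across, straight from the underside to 46 mm up, then a shoulder; the whole is 65 mm tall with a cap 31 mm across. Origin: centre of the underside; z up the bottle.
- red_bottle: Sample bottle, white with a red cap; belongs to no kit, leave it alone. Stands upright, loose, about 100 g. Body a cylinder 42 mm across, straight from the underside to 46 mm up, then a shoulder; the whole is 65 mm tall with a cap 31 mm across. Origin: centre of the underside; z up the bottle.
- filter: In-line filter, an orange upright cylinder with a thin white band near its foot, 42 mm across and 50 mm tall, with a thin white nipple (12 mm across) on top up to 64 mm; loose, about 80 g. Origin: centre of the underside; z up.
- green_cartridge: Suppressor cartridge with a green top. Loose black block, about 150 g, 90 mm long (its x), 30 wide (its y), 46 tall (its z), flat upright sides, two small steel ports on top; stands with its length within 0.4 rad of the robot's straight ahead. Origin: centre of underside.
- yellow_cartridge: Suppressor cartridge with a yellow top. Loose black block, about 150 g, 90 mm long (its x), 30 wide (its y), 46 tall (its z), flat upright sides, two small steel ports on top; stands with its length within 0.4 rad of the robot's straight ahead. Origin: centre of underside.
- white_cartridge: Suppressor cartridge with a white top; belongs to no kit, leave it alone. Loose black block, about 150 g, 90 mm long (its x), 30 wide (its y), 46 tall (its z), flat upright sides, two small steel ports on top; stands with its length within 0.4 rad of the robot's straight ahead. Origin: centre of underside.
There are look-alikes about, which are no part of the job. Leave any pink look-alike of the yellow_cartridge alone.

How it is judged:
By the outcome, as a careful person would: the job done as asked, in the order asked, and still so for the second after the job is handed in, with the robot touching nothing.
It also fails if it takes over 128 s, if anything falls off the work surface, if the arm or the gripper's body presses on something with over 40 N, if the wrist force passes 120 N, or if a joint passes its speed limit or range.

## Working session

There is one attempt and no reset: what is moved stays moved. The work goes in short steps, Python scripts to look and compute and a tool call to move; the robot and the scene stay as the last step left them, time stands still between calls to the robot, and variables do not carry over. Pictures are saved under pics/ and viewed, at most 14 in all, crops included, and the job is handed in when it is done.

Besides the shell and the picture viewer there is one more tool, called as name(argument=value, ...) on one line, values as JSON. jog_arm: Moves the arm, as the interface text tells. Its arguments: {"type":"object","properties":{"increments":{"type":"array","items":{"type":"array","items":{"type":"number"}}},"squeeze":{"type":"number"}},"required":["increments"]}

```bash
mkdir -p pics; ls
python3 - <<'E'
from station import *
import cv2,numpy as np
for n in("top","side"):
    p,d=get_image(n);np.save(f"pics/{n}.npy",d);cv2.imwrite(f"pics/{n}.png",p[:,:,::-1])
    cv2.imwrite(f"pics/{n}_2.png",cv2.resize(p[:,:,::-1],(800,600),interpolation=cv2.INTER_CUBIC))
    c=calibration(n);print({k:np.round(v,3).tolist() for k,v in c.items()})
s=sense();print(s)
E
```

```text
pics
{'fx': 416.438, 'fy': 416.438, 'cx': 259.15, 'cy': 188.785, 'distortion': [0.014, 0.0, 0.0, 0.0, 0.0], 'eye': [524.149, -11.295, 1073.486], 'rotation': [-0.03, 0.714, -0.699, 0.03]}
{'fx': 482.766, 'fy': 482.766, 'cx': 252.407, 'cy': 188.501, 'distortion': [-0.081, 0.0, 0.0, 0.0, 0.0], 'eye': [-50.413, 786.943, 634.186], 'rotation': [0.17, -0.296, 0.811, -0.476]}
{'t': 0.1, 'q': array([-1.34930338e+00,  1.81465372e-01,  1.60786779e+00, -1.04831194e-06,
        1.35381671e+00, -2.06301018e-01]), 'joint_vel': array([-0.00096112, -0.00138764, -0.00174958,  0.00133403,  0.0013268 ,
        0.00090855]), 'effort': array([ 3.92519396e-04, -4.45875728e+01, -3.52236593e+01, -3.52757143e-04,
        4.15738687e-03, -7.96095861e-06]), 'ee_pos': array([ 238.46279745, -522.73430265,  255.49442836]), 'ee_rot': array([-7.78584212e-04,  9.77210806e-01,  2.12269721e-01, -6.42600251e-06]), 'ft_force': array([-0.10623441,  0.01125749,  0.5003562 ]), 'moment': array([-0.008733  ,  0.00446697,  0.01552499]), 'grip_force': 0.0, 'gripper_width': 85.5523301173638}
```

View pics/top_2.png

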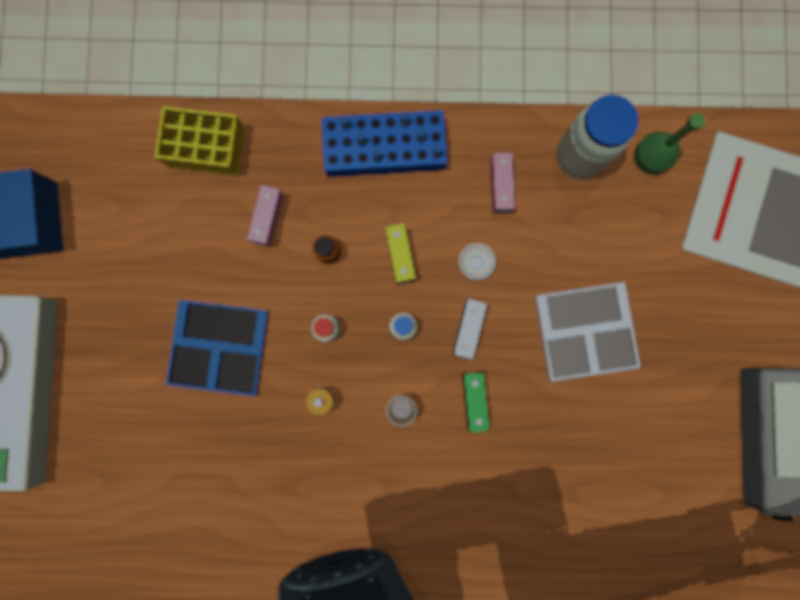

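View pics/side_2.png

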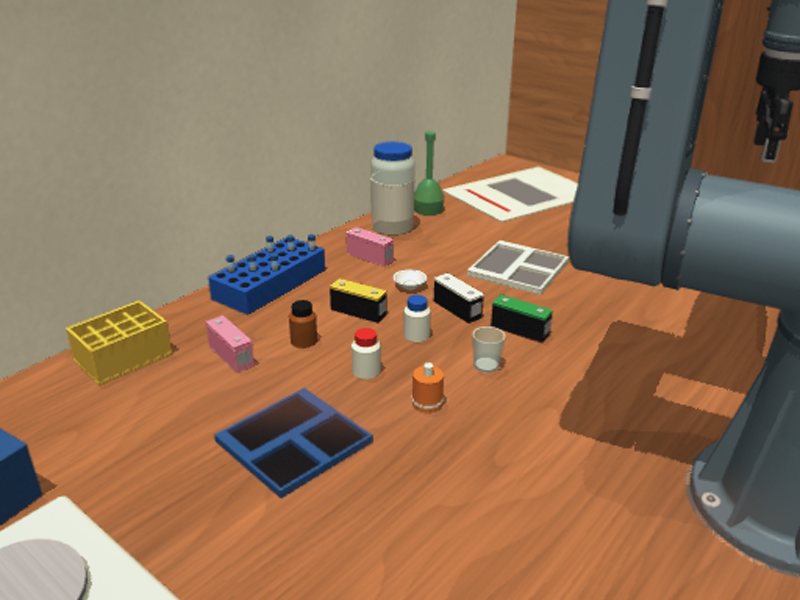

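The top view, in 800x600 pixels, shows:
- **Trays:** blue (218,347) and white (588,332), each with its long pocket at the far side.
- **Bottles and filter:** blue-cap bottle (403,326), amber (326,249), red (323,327), filter (320,402).
- **Cartridges:** green (477,402), yellow (400,253), white (471,329).
- **Look-alikes and obstacles:** two pink cartridges (264,215) and (503,182), a beaker (402,410) and a dish (477,261).

The yellow-topped block with black sides at (400,253) fits the yellow cartridge, since the other two candidates are pink all over. I'll confirm it in a crop while measuring.

```bash
cat > h.py <<'E'
from station import *
import cv2,numpy as np
from scipy.spatial.transform import Rotation as R
def cam(c):
    K=np.array([[c["fx"],0,c["cx"]],[0,c["fy"],c["cy"]],[0,0,1.]])
    q=np.asarray(c["rotation"]); M=q if q.shape==(3,3) else R.from_quat(q[[1,2,3,0]]).as_matrix()
    return K,np.array(c["distortion"]),M,np.array(c["eye"])
def cloud(d,c):
    K,D,M,e=cam(c);v,u=np.mgrid[:384,:512]
    p=cv2.undistortPoints(np.stack([u.ravel(),v.ravel()],1).astype(float)[:,None],K,D)[:,0]
    P=np.c_[p,np.ones(len(p))]*d.ravel()[:,None]
    return (P@M.T+e).reshape(384,512,3)
E
cat > m.py <<'E'
from h import *
d=np.load("pics/top.npy");p=cv2.imread("pics/top.png");c=calibration("top");W=cloud(d,c)
s=512/800
print("table z",np.median(W[230:250,190:230,2]), np.median(W[110:130,330:345,2]))
def patch(u,v,r):
    u,v=int(u*s),int(v*s);return W[v-r:v+r+1,u-r:u+r+1].reshape(-1,3)
for n,u,v,z in [("blueB",403,326,60),("amber",326,249,60),("red",323,327,60),("filter",320,402,45),("beaker",402,410,20),("dish",477,261,6)]:
    P=patch(u,v,20);Q=P[P[:,2]>z]
    (x,y),r=cv2.minEnclosingCircle(Q[:,:2].astype(np.float32))
    print(n,Q.mean(0).round(1),"circle",round(x,1),round(y,1),round(r,1),"ztop",np.percentile(Q[:,2],90).round(1))
def rect(n,u,v,r,lo,hi):
    P=patch(u,v,r);Q=P[(P[:,2]>lo)&(P[:,2]<hi)]
    (x,y),wh,a=cv2.minAreaRect(Q[:,:2].astype(np.float32));print(n,round(x,1),round(y,1),np.round(wh,1),"ang",round(a,1),np.median(Q[:,2]).round(1))
for n,u,v in [("green",477,402),("yellow",400,253),("white",471,329),("pink1",264,215),("pink2",503,182)]: rect(n,u,v,24,40,60)
rect("blueT",218,347,40,8,16);rect("whiteT",588,332,40,8,16)
E
python3 m.py; python3 -c "
import cv2;a=cv2.imread('pics/top.png');b=cv2.imread('pics/side.png')
import numpy as np
cv2.imwrite('pics/crop.png',np.hstack([cv2.resize(a[120:220,220:320],(400,400)),cv2.resize(b[150:250,190:290],(400,400))]))"
```

```text
table z 0.026071221453662474 -0.24963524749784938
blueB [563.3  -7.8  96.3] circle 551.3 -8.0 27.3 ztop 67.7
amber [681.3 114.2  97.1] circle 612.2 56.7 111.2 ztop 67.5
red [557.1 109.7 118. ] circle 544.8 59.4 73.6 ztop 67.8
filter [446.6 116.3  81.5] circle 477.0 62.0 87.2 ztop 61.6
beaker [433.2  -8.5  94.5] circle 466.9 -8.8 57.4 ztop 57.5
dish [ 670.5 -123.3   43.3] circle 616.3 -76.6 112.9 ztop 19.2
green 447.5 -125.0 [89.8 30.7] ang 6.4 45.8
yellow 681.5 -0.6 [89.8 29.9] ang 12.5 45.9
white 562.3 -113.7 [29.8 89.8] ang 76.6 45.9
pink1 738.6 219.5 [30.5 90. ] ang 78.2 45.7
pink2 800.9 -164.6 [89.5 31.1] ang 3.7 45.7
blueT 524.7 295.3 [149.4 139.8] ang 84.3 11.7
whiteT 563.3 -308.5 [139.7 147.3] ang 9.8 11.7
```

View pics/crop.png

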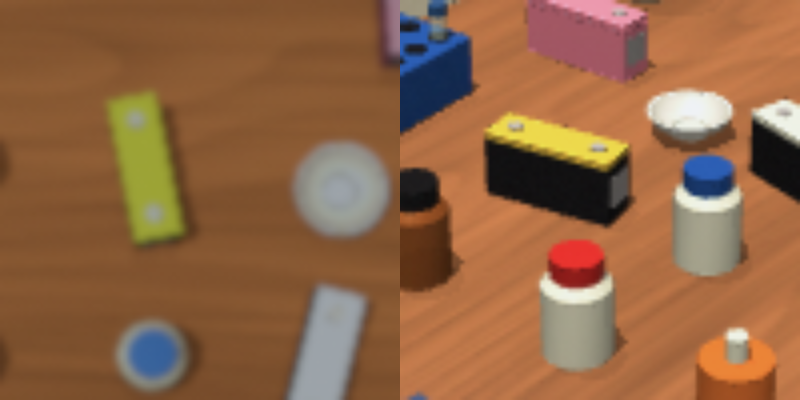

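The crop confirms it: the yellow-topped cartridge (left panel, 145,165) has a yellow top and black sides. The pink block at the upper edge is separate. Next I'll refine the bottle positions.

```bash
cat >> m.py <<'E'
print("----")
for n,u,v,z0,z1 in [("blueB",403,326,61,72),("amber",326,249,60,72),("red",323,327,61,72),("filter",320,402,46,54),("beaker",402,410,20,80),("dish",477,261,6,40)]:
    P=patch(u,v,14);Q=P[(P[:,2]>z0)&(P[:,2]<z1)]
    m=np.median(Q[:,:2],0);Q=Q[np.hypot(*(Q[:,:2]-m).T)<35]
    (x,y),r=cv2.minEnclosingCircle(Q[:,:2].astype(np.float32))
    print(n,Q.mean(0).round(1),"circle",round(x,1),round(y,1),round(r,1),len(Q))
for n,u,v,lo,hi,r in [("green",477,402,40,60,24),("yellow",400,253,40,60,24),("white",471,329,40,60,24)]:
    P=patch(u,v,r);Q=P[(P[:,2]>lo)&(P[:,2]<hi)][:,:2];w,V=np.linalg.eigh(np.cov(Q.T));a=V[:,1]*np.sign(V[0,1]);print(n,Q.mean(0).round(1),"yaw",np.degrees(np.arctan2(a[1],a[0])).round(1))
for n,u,v in[("blueT",218,347),("whiteT",588,332)]:
    P=patch(u,v,40);Q=P[(P[:,2]>9)&(P[:,2]<15)]
    b=cv2.boxPoints(cv2.minAreaRect(Q[:,:2].astype(np.float32)));print(n,b.round(0).tolist())
E
python3 m.py | sed -n '/----/,$p'
```

```text
----
blueB [564.5  -7.8  65.1] circle 564.6 -7.8 15.0 124
amber [686.6 118.4  64.5] circle 686.4 118.1 15.3 120
red [559.  116.3  65. ] circle 558.9 116.3 15.2 123
filter [444.4 120.4  50. ] circle 443.7 120.5 20.8 205
beaker [428.8  -8.3  46.2] circle 432.9 -7.6 23.6 142
dish [ 674.9 -126.6   12.7] circle 673.8 -126.2 29.3 334
green [ 447.8 -124.6] yaw 6.6
yellow [680.8  -0.7] yaw 12.5
white [ 562.1 -113.4] yaw -13.4
blueT [[448.0, 228.0], [587.0, 214.0], [602.0, 363.0], [463.0, 377.0]]
whiteT [[482.0, -248.0], [507.0, -392.0], [645.0, -368.0], [620.0, -224.0]]
```

```bash
cat > plan.py <<'E'
# usage: plan.py "x,y,z,yawdeg,hand[,maxmm]" ...  -> rows in tool units, in calls of 8
import sys,json; from h import *
s=sense();p=s["ee_pos"].copy();M=R.from_quat(s["ee_rot"][[1,2,3,0]])
x=M.as_matrix();yaw=np.degrees(np.arctan2(x[1,0],x[0,0]))
print("t",round(s["t"],2),"pos",p.round(1),"yaw",round(yaw,1),"tilt",np.degrees(np.arccos(-x[2,2])).round(2),"F",s["ft_force"].round(1),"w",round(s["gripper_width"],1),"grip",round(s["grip_force"],1))
rows=[]
for a in sys.argv[1:]:
    v=[float(k) for k in a.split(",")];mm=v[5] if len(v)>5 else 39
    T=np.array(v[:3]);dy=(v[3]-yaw+180)%360-180
    n=int(max(1,np.ceil(np.linalg.norm(T-p)/mm),np.ceil(abs(dy)/10.4)));p0,y0=p.copy(),yaw
    for i in range(1,n+1):
        c,q=np.cos(np.radians(yaw)),np.sin(np.radians(yaw));B=np.array([[c,q,0],[q,-c,0],[0,0,-1.]])
        d=np.round(B.T@(p0+(T-p0)*i/n-p)/40,2);w=round(-(y0+dy*i/n-yaw),1)
        p=p+B@d*40;yaw-=w
        rows.append([*(float(k)+0. for k in d),0,0,w,v[4]])
for i in range(0,len(rows),8):print(json.dumps(rows[i:i+8]))
E
python3 plan.py "564.5,-7.8,180,84.3,1"
```

```text
t 0.1 pos [ 238.5 -522.7  255.5] yaw 24.5 tilt 0.09 F [-0.1  0.   0.5] w 85.6 grip 0.0
[[0.8, -0.52, 0.12, 0, 0, -3.7, 1.0], [0.83, -0.47, 0.12, 0, 0, -3.8, 1.0], [0.86, -0.41, 0.11, 0, 0, -3.7, 1.0], [0.88, -0.36, 0.12, 0, 0, -3.7, 1.0], [0.9, -0.3, 0.12, 0, 0, -3.8, 1.0], [0.92, -0.23, 0.12, 0, 0, -3.7, 1.0], [0.94, -0.18, 0.12, 0, 0, -3.8, 1.0], [0.95, -0.12, 0.11, 0, 0, -3.7, 1.0]]
[[0.95, -0.05, 0.12, 0, 0, -3.7, 1.0], [0.95, 0.01, 0.12, 0, 0, -3.8, 1.0], [0.95, 0.07, 0.12, 0, 0, -3.7, 1.0], [0.94, 0.13, 0.12, 0, 0, -3.7, 1.0], [0.93, 0.19, 0.11, 0, 0, -3.8, 1.0], [0.92, 0.26, 0.12, 0, 0, -3.7, 1.0], [0.9, 0.31, 0.12, 0, 0, -3.8, 1.0], [0.88, 0.37, 0.12, 0, 0, -3.7, 1.0]]
```

jog_arm(increments=[[0.8,-0.52,0.12,0,0,-3.7,1.0],[0.83,-0.47,0.12,0,0,-3.8,1.0],[0.86,-0.41,0.11,0,0,-3.7,1.0],[0.88,-0.36,0.12,0,0,-3.7,1.0],[0.9,-0.3,0.12,0,0,-3.8,1.0],[0.92,-0.23,0.12,0,0,-3.7,1.0],[0.94,-0.18,0.12,0,0,-3.8,1.0],[0.95,-0.12,0.11,0,0,-3.7,1.0]], squeeze=40)

```text
t: 1.1
ee_pos: [401.9, -264.2, 218.2]
ee_rot: [-0.0, 0.889, 0.458, -0.0]
ft_force: [0.2, -0.7, 0.6]
gripper_width: 85.2
grip_force: 0.0
```

jog_arm(increments=[[0.95,-0.05,0.12,0,0,-3.7,1.0],[0.95,0.01,0.12,0,0,-3.8,1.0],[0.95,0.07,0.12,0,0,-3.7,1.0],[0.94,0.13,0.12,0,0,-3.7,1.0],[0.93,0.19,0.11,0,0,-3.8,1.0],[0.92,0.26,0.12,0,0,-3.7,1.0],[0.9,0.31,0.12,0,0,-3.8,1.0],[0.88,0.37,0.12,0,0,-3.7,1.0]])

```text
t: 2.1
ee_pos: [564.9, -7.0, 180.1]
ee_rot: [-0.0, 0.741, 0.672, -0.0]
ft_force: [0.8, 0.0, -0.2]
gripper_width: 85.6
grip_force: 0.0
```

jog_arm(increments=[[0,0,0,0,0,0,1]])

```text
t: 2.22
ee_pos: [564.8, -6.1, 179.8]
ee_rot: [-0.001, 0.74, 0.672, -0.0]
ft_force: [-0.2, -0.9, -0.4]
gripper_width: 85.2
grip_force: 0.0
```

```bash
python3 plan.py "564.5,-7.8,39,84.3,1"
python3 - <<'E'
from h import *
c=calibration("wrist");p,d=get_image("wrist");W=cloud(d,c)
cv2.imwrite("pics/w1.png",p[:,:,::-1])
Z=W[...,2];m=(d>0)&(Z>61)&(Z<70)&(np.hypot(W[...,0]-564,W[...,1]+8)<40);Q=W[m]
print(len(Q),Q.mean(0) if len(Q) else 0, cv2.minEnclosingCircle(Q[:,:2].astype(np.float32)) if len(Q) else 0)
E
```

```text
t 2.23 pos [564.8  -6.1 179.8] yaw 84.5 tilt 0.09 F [-0.2 -0.9 -0.4] w 85.2 grip 0.0
[[-0.01, 0.0, 0.88, 0, 0, 0.1, 1.0], [-0.01, 0.0, 0.88, 0, 0, 0.0, 1.0], [-0.01, 0.0, 0.88, 0, 0, 0.1, 1.0], [-0.01, 0.0, 0.88, 0, 0, 0.0, 1.0]]
1251 [565.17342852  -7.27150562  64.35500115] ((565.1805419921875, -7.843781471252441), 15.514642715454102)
```

View pics/w1.png

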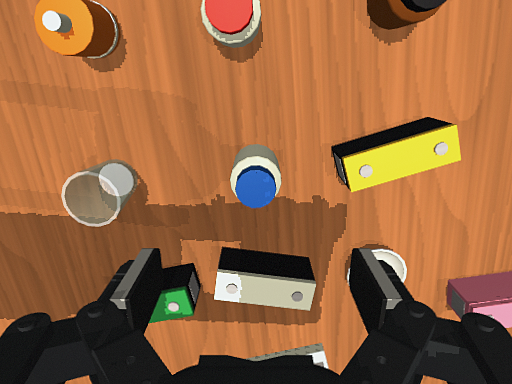

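The wrist view shows the blue cap at (256,188), midway between the fingers. The wrist depth agrees with the top camera to about 1 mm, so I'm descending and gripping.

jog_arm(increments=[[-0.01,0.0,0.88,0,0,0.1,1.0],[-0.01,0.0,0.88,0,0,0.0,1.0],[-0.01,0.01,0.88,0,0,0.1,1.0],[0,0.0,0.88,0,0,0.0,1.0],[0,0,0,0,0,0,0],[0,0,0,0,0,0,0],[0,0,0,0,0,0,0],[0,0,0,0,0,0,0]])

```text
t: 3.28
ee_pos: [566.4, -10.0, 42.0]
ee_rot: [0.002, 0.742, 0.67, 0.001]
ft_force: [-1.8, -0.3, 7.3]
gripper_width: 41.0
grip_force: 41.2
```

```bash
python3 plan.py "564.5,-7.8,55,84.3,0,8" "564.5,-7.8,150,84.3,0" "493.7,336.6,150,84.3,0" "493.7,336.6,60,84.3,0"
python3 - <<'E'
from h import *
p,d=get_image("side");cv2.imwrite("pics/s1.png",cv2.resize(p[150:270,200:360,::-1],(800,600)))
E
```

```text
t 3.27 pos [566.4 -10.   42. ] yaw 84.1 tilt 0.21 F [-1.8 -0.3  7.3] w 41.0 grip 41.2
[[0.03, -0.03, -0.16, 0, 0, -0.1, 0.0], [0.02, -0.02, -0.16, 0, 0, -0.1, 0.0], [0.0, 0.0, -0.79, 0, 0, 0.0, 0.0], [0.0, 0.0, -0.8, 0, 0, 0.0, 0.0], [0.0, 0.0, -0.79, 0, 0, 0.0, 0.0], [0.84, -0.26, 0.0, 0, 0, 0.0, 0.0], [0.84, -0.26, 0.0, 0, 0, 0.0, 0.0], [0.84, -0.27, 0.0, 0, 0, 0.0, 0.0]]
[[0.84, -0.26, 0.0, 0, 0, 0.0, 0.0], [0.84, -0.26, 0.0, 0, 0, 0.0, 0.0], [0.84, -0.26, 0.0, 0, 0, 0.0, 0.0], [0.84, -0.26, 0.0, 0, 0, 0.0, 0.0], [0.83, -0.26, 0.0, 0, 0, 0.0, 0.0], [0.84, -0.27, 0.0, 0, 0, 0.0, 0.0], [0.84, -0.26, 0.0, 0, 0, 0.0, 0.0], [0.0, 0.0, 0.75, 0, 0, 0.0, 0.0]]
[[0.0, 0.0, 0.75, 0, 0, 0.0, 0.0], [0.0, 0.0, 0.75, 0, 0, 0.0, 0.0]]
```

View pics/s1.png

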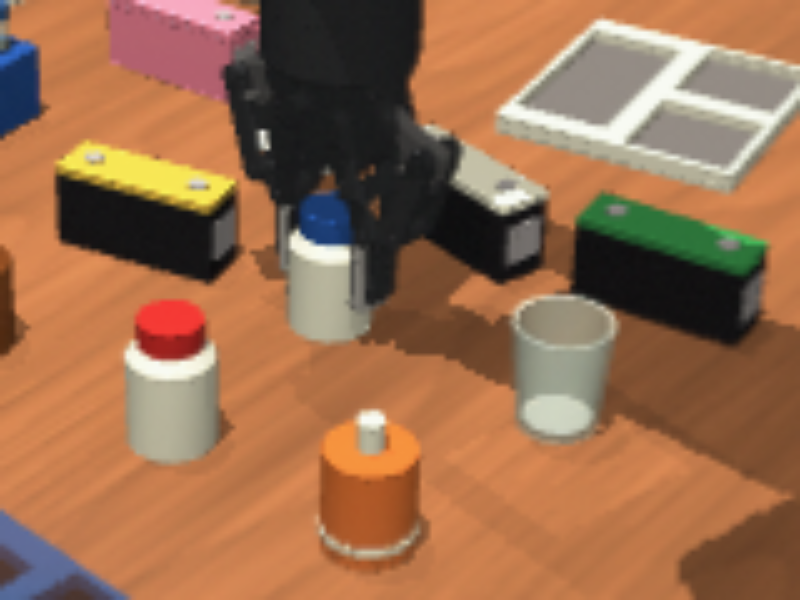

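The side view shows the blue-capped bottle upright between the pads, with the fingertips about 15 mm or more above the bench. I'm lifting it and carrying it over.

jog_arm(increments=[[0,0,-0.16,0,0,0,0.0],[0,0,-0.3,0,0,0,0.0],[0.0,0.0,-0.79,0,0,0.0,0.0],[0.0,0.0,-0.8,0,0,0.0,0.0],[0.0,0.0,-0.79,0,0,0.0,0.0],[0.84,-0.26,0.0,0,0,0.0,0.0],[0.84,-0.26,0.0,0,0,0.0,0.0],[0.84,-0.27,0.0,0,0,0.0,0.0]])

```text
t: 4.32
ee_pos: [543.6, 95.1, 154.5]
ee_rot: [0.0, 0.743, 0.67, 0.0]
ft_force: [-0.2, -0.4, -1.0]
gripper_width: 40.5
grip_force: 40.7
```

jog_arm(increments=[[0.84,-0.26,0.0,0,0,0.0,0.0],[0.84,-0.26,0.0,0,0,0.0,0.0],[0.84,-0.26,0.0,0,0,0.0,0.0],[0.84,-0.26,0.0,0,0,0.0,0.0],[0.83,-0.26,0.0,0,0,0.0,0.0],[0.84,-0.27,0.0,0,0,0.0,0.0],[0.5,-0.2,0.0,0,0,0.0,0.0],[0.0,0.0,0,0,0,0.0,0.0]])

```text
t: 5.32
ee_pos: [495.5, 322.4, 153.8]
ee_rot: [0.0, 0.742, 0.671, 0.0]
ft_force: [0.5, -1.1, -1.0]
gripper_width: 41.1
grip_force: 40.7
```

```bash
python3 plan.py "493.7,336.6,70,84.3,0" "493.7,336.6,50,84.3,0,8"
python3 - <<'E'
from h import *
c=calibration("wrist");p,d=get_image("wrist");W=cloud(d,c)
cv2.imwrite("pics/w2.png",p[:,:,::-1])
Z=W[...,2];m=(d>0)&(Z>8)&(Z<16)&(np.abs(W[...,0]-525)<100)&(W[...,1]>200);Q=W[m]
print(len(Q),cv2.minAreaRect(Q[:,:2].astype(np.float32)))
c=calibration("top");p,d=get_image("top");W=cloud(d,c);Z=W[...,2]
E
```

```text
t 5.33 pos [495.5 322.4 153.8] yaw 84.2 tilt 0.01 F [ 0.5 -1.1 -1. ] w 41.1 grip 40.7
[[0.12, -0.03, 0.7, 0, 0, -0.0, 0.0], [0.11, -0.02, 0.7, 0, 0, -0.0, 0.0], [0.12, -0.03, 0.69, 0, 0, -0.1, 0.0], [0.0, 0.0, 0.17, 0, 0, 0.0, 0.0], [0.0, 0.0, 0.17, 0, 0, 0.0, 0.0], [0.0, 0.0, 0.16, 0, 0, 0.0, 0.0]]
6039 ((525.7347412109375, 293.6117248535156), (147.50393676757812, 140.95053100585938), 84.09078979492188)
```

View pics/w2.png

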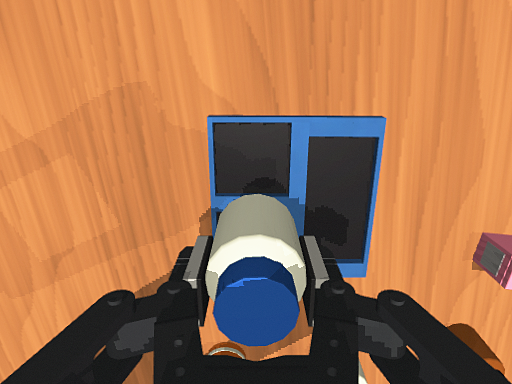

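The bottle hangs upright over the blue tray and the open square pocket is at (253,160). The tray centre refines to about (525.5, 294), so I'm lowering the bottle now.

jog_arm(increments=[[0.11,-0.02,0.7,0,0,0,0.0],[0.11,-0.02,0.7,0,0,0,0.0],[0.1,-0.01,0.69,0,0,0,0.0],[0.0,0.0,0.17,0,0,0.0,0.0],[0.0,0.0,0.17,0,0,0.0,0.0],[0.0,0.0,0.16,0,0,0.0,0.0],[0,0,0,0,0,0,0]])

```text
t: 6.3
ee_pos: [495.5, 334.1, 50.1]
ee_rot: [0.0, 0.743, 0.67, 0.0]
ft_force: [0.3, -0.4, -0.9]
gripper_width: 40.5
grip_force: 40.7
```

jog_arm(increments=[[0,0,0.05,0,0,0,0.0],[0,0,0,0,0,0,0]])

```text
t: 6.55
ee_pos: [495.5, 334.4, 48.1]
ee_rot: [0.0, 0.742, 0.67, 0.0]
ft_force: [-0.5, 0.1, -0.3]
gripper_width: 40.9
grip_force: 40.7
```

jog_arm(increments=[[0,0,0.05,0,0,0,0.0],[0,0,0,0,0,0,0]])

```text
t: 6.8
ee_pos: [495.6, 334.4, 46.1]
ee_rot: [0.0, 0.742, 0.67, 0.0]
ft_force: [0.2, 0.8, 0.0]
gripper_width: 40.9
grip_force: 40.8
```

jog_arm(increments=[[0,0,0.03,0,0,0,0.0],[0,0,0,0,0,0,0]])

```text
t: 7.05
ee_pos: [495.7, 334.5, 46.0]
ee_rot: [0.0, 0.742, 0.67, 0.0]
ft_force: [-4.6, -1.0, 9.4]
gripper_width: 40.8
grip_force: 41.7
```

jog_arm(increments=[[0,0,0.03,0,0,0,0.0],[0,0,0,0,0,0,0]])

```text
t: 7.3
ee_pos: [495.7, 334.6, 46.0]
ee_rot: [0.0, 0.742, 0.67, 0.0]
ft_force: [-6.7, -4.2, 18.6]
gripper_width: 40.5
grip_force: 42.6
```

Contact came at the predicted height. I'm easing the load, opening and retreating.

jog_arm(increments=[[0,0,-0.05,0,0,0,0.0],[0,0,0,0,0,0,0.75],[0,0,0,0,0,0,0.75],[0,0,0,0,0,0,0.75],[0,0,-0.3,0,0,0,0.75],[0,0,-0.8,0,0,0,0.75],[0,0,-0.8,0,0,0,0.75],[0,0,-0.9,0,0,0,1]])

```text
t: 8.3
ee_pos: [495.3, 334.2, 159.1]
ee_rot: [-0.0, 0.742, 0.67, 0.0]
ft_force: [-0.8, 0.5, -0.5]
gripper_width: 80.0
grip_force: 0.0
```

```bash
python3 plan.py "686.5,118.2,150,84.3,1" "686.5,118.2,39,84.3,1"
python3 - <<'E'
from h import *
c=calibration("wrist");p,d=get_image("wrist");W=cloud(d,c)
cv2.imwrite("pics/w3.png",p[:,:,::-1])
Z=W[...,2];m=(d>0)&(Z>61)&(Z<80)&(W[...,1]>300)&(np.abs(W[...,0]-495)<30);Q=W[m]
print(len(Q),Q.mean(0), cv2.minEnclosingCircle(Q[:,:2].astype(np.float32)))
E
```

```text
t 8.3 pos [495.3 334.2 159.1] yaw 84.1 tilt 0.0 F [-0.8  0.5 -0.5] w 80.0 grip 0.0
[[-0.61, 0.66, 0.03, 0, 0, -0.0, 1.0], [-0.61, 0.67, 0.03, 0, 0, -0.0, 1.0], [-0.61, 0.66, 0.02, 0, 0, -0.1, 1.0], [-0.61, 0.66, 0.03, 0, 0, 0.0, 1.0], [-0.61, 0.67, 0.03, 0, 0, -0.0, 1.0], [-0.61, 0.66, 0.03, 0, 0, -0.0, 1.0], [-0.62, 0.66, 0.03, 0, 0, -0.1, 1.0], [-0.61, 0.66, 0.03, 0, 0, 0.0, 1.0]]
[[0.0, 0.0, 0.92, 0, 0, 0.0, 1.0], [0.0, 0.0, 0.93, 0, 0, 0.0, 1.0], [0.0, 0.0, 0.92, 0, 0, 0.0, 1.0]]
1603 [496.78353586 337.80081453  68.11507382] ((496.576171875, 336.4391784667969), 15.593355178833008)
```

The bottle is seated: its top is at about z 69, within 2 mm of the pocket centre. Next is the amber bottle.

jog_arm(increments=[[-0.61,0.66,0.03,0,0,0,1.0],[-0.61,0.67,0.03,0,0,0,1.0],[-0.61,0.66,0.02,0,0,-0.1,1.0],[-0.61,0.66,0.03,0,0,0.0,1.0],[-0.61,0.67,0.03,0,0,0,1.0],[-0.61,0.66,0.03,0,0,0,1.0],[-0.62,0.66,0.03,0,0,-0.1,1.0],[-0.61,0.66,0.03,0,0,0.0,1.0]])

```text
t: 9.35
ee_pos: [687.4, 117.3, 149.0]
ee_rot: [0.0, 0.741, 0.671, 0.0]
ft_force: [-0.2, -0.1, -0.1]
gripper_width: 85.6
grip_force: 0.0
```

```bash
python3 plan.py "686.5,118.2,39,84.3,1"
python3 - <<'E'
from h import *
c=calibration("wrist");p,d=get_image("wrist");W=cloud(d,c)
Z=W[...,2];m=(d>0)&(Z>61)&(Z<80)&(np.hypot(W[...,0]-686,W[...,1]-118)<30);Q=W[m]
print(len(Q),Q.mean(0), cv2.minEnclosingCircle(Q[:,:2].astype(np.float32)))
E
```

```text
t 9.35 pos [687.4 117.3 149. ] yaw 84.3 tilt 0.04 F [-0.2 -0.1 -0.1] w 85.6 grip 0.0
[[0.01, -0.01, 0.92, 0, 0, 0.0, 1.0], [0.0, -0.01, 0.91, 0, 0, 0.0, 1.0], [0.01, 0.0, 0.92, 0, 0, 0.0, 1.0]]
1616 [687.66159444 119.46027855  64.33435936] ((687.5394287109375, 118.81022644042969), 15.535392761230469)
```

jog_arm(increments=[[0.01,0,0.92,0,0,0.0,1.0],[0.01,0,0.91,0,0,0.0,1.0],[0.01,0.0,0.92,0,0,0.0,1.0],[0,0,0,0,0,0,0],[0,0,0,0,0,0,0],[0,0,0,0,0,0,0],[0,0,0,0,0,0,0],[0,0,0,0,0,0,0]])

```text
t: 10.4
ee_pos: [688.5, 119.5, 41.2]
ee_rot: [0.001, 0.741, 0.671, 0.002]
ft_force: [-0.1, 0.7, 6.2]
gripper_width: 40.8
grip_force: 41.2
```

```bash
python3 plan.py "687,118.6,60,84.3,0,10" "687,118.6,160,84.3,0" "486.9,259.7,160,84.3,0" "486.9,259.7,75,84.3,0" "486.9,259.7,50,84.3,0,8"
```

```text
t 10.4 pos [688.5 119.5  41.2] yaw 84.3 tilt 0.25 F [-0.1  0.7  6.2] w 40.8 grip 41.2
[[-0.01, -0.02, -0.24, 0, 0, 0.0, 0.0], [-0.02, -0.01, -0.23, 0, 0, 0.0, 0.0], [0.0, 0.0, -0.83, 0, 0, 0.0, 0.0], [0.0, 0.0, -0.84, 0, 0, 0.0, 0.0], [0.0, 0.0, -0.83, 0, 0, 0.0, 0.0], [0.43, -0.76, 0.0, 0, 0, 0.0, 0.0], [0.43, -0.76, 0.0, 0, 0, 0.0, 0.0], [0.43, -0.76, 0.0, 0, 0, 0.0, 0.0]]
[[0.43, -0.77, 0.0, 0, 0, 0.0, 0.0], [0.44, -0.76, 0.0, 0, 0, 0.0, 0.0], [0.43, -0.76, 0.0, 0, 0, 0.0, 0.0], [0.43, -0.76, 0.0, 0, 0, 0.0, 0.0], [0.0, 0.0, 0.71, 0, 0, 0.0, 0.0], [0.0, 0.0, 0.71, 0, 0, 0.0, 0.0], [0.0, 0.0, 0.7, 0, 0, 0.0, 0.0], [0.0, 0.0, 0.16, 0, 0, 0.0, 0.0]]
[[0.0, 0.0, 0.15, 0, 0, 0.0, 0.0], [0.0, 0.0, 0.16, 0, 0, 0.0, 0.0], [0.0, 0.0, 0.16, 0, 0, 0.0, 0.0]]
```

jog_arm(increments=[[0,0,-0.24,0,0,0.0,0.0],[0,0,-0.25,0,0,0.0,0.0],[0.0,0.0,-0.83,0,0,0.0,0.0],[0.0,0.0,-0.84,0,0,0.0,0.0],[0.0,0.0,-0.83,0,0,0.0,0.0],[0.43,-0.76,0.0,0,0,0.0,0.0],[0.43,-0.76,0.0,0,0,0.0,0.0],[0.43,-0.76,0.0,0,0,0.0,0.0]])

```text
t: 11.4
ee_pos: [600.0, 180.3, 158.6]
ee_rot: [0.0, 0.741, 0.671, 0.0]
ft_force: [0.4, 0.7, -1.5]
gripper_width: 40.9
grip_force: 40.9
```

jog_arm(increments=[[0.43,-0.77,0.0,0,0,0.0,0.0],[0.44,-0.76,0.0,0,0,0.0,0.0],[0.43,-0.76,0.0,0,0,0.0,0.0],[0.43,-0.76,0.0,0,0,0.0,0.0],[0,0,0,0,0,0,0]])

```text
t: 12.02
ee_pos: [484.4, 262.0, 158.3]
ee_rot: [-0.0, 0.74, 0.672, -0.0]
ft_force: [-0.1, -0.4, -1.3]
gripper_width: 41.4
grip_force: 40.9
```

```bash
python3 plan.py "486.9,258.7,75,84.3,0" "486.9,258.7,46.5,84.3,0,8"
```

```text
t 12.03 pos [484.4 262.  158.3] yaw 84.5 tilt 0.04 F [-0.1 -0.4 -1.3] w 41.4 grip 40.9
[[-0.03, 0.02, 0.69, 0, 0, 0.1, 0.0], [-0.02, 0.03, 0.7, 0, 0, 0.0, 0.0], [-0.03, 0.02, 0.69, 0, 0, 0.1, 0.0], [0.0, 0.0, 0.18, 0, 0, -0.0, 0.0], [0.0, 0.0, 0.18, 0, 0, -0.0, 0.0], [0.0, 0.0, 0.18, 0, 0, -0.0, 0.0], [0.0, 0.0, 0.18, 0, 0, -0.0, 0.0]]
```

jog_arm(increments=[[-0.03,0.02,0.69,0,0,0.1,0.0],[-0.02,0.03,0.7,0,0,0.0,0.0],[-0.03,0.02,0.69,0,0,0.1,0.0],[0.0,0.0,0.18,0,0,0,0.0],[0.0,0.0,0.18,0,0,0,0.0],[0.0,0.0,0.18,0,0,0,0.0],[0.0,0.0,0.16,0,0,0,0.0],[0,0,0,0,0,0,0]])

```text
t: 13.02
ee_pos: [488.7, 257.3, 46.4]
ee_rot: [-0.0, 0.742, 0.67, -0.0]
ft_force: [0.8, -0.1, -2.5]
gripper_width: 41.3
grip_force: 40.9
```

jog_arm(increments=[[0,0,0.04,0,0,0,0.0],[0,0,0,0,0,0,0]])

```text
t: 13.28
ee_pos: [489.1, 257.4, 45.3]
ee_rot: [0.0, 0.742, 0.67, 0.0]
ft_force: [0.3, 0.4, -1.8]
gripper_width: 40.7
grip_force: 41.0
```

jog_arm(increments=[[0,0,0.03,0,0,0,0.0],[0,0,0,0,0,0,0]])

```text
t: 13.52
ee_pos: [489.1, 257.4, 45.2]
ee_rot: [0.0, 0.742, 0.67, 0.0]
ft_force: [-3.7, -0.7, 9.6]
gripper_width: 40.7
grip_force: 41.8
```

jog_arm(increments=[[0,0,-0.03,0,0,0,0.0],[0,0,0,0,0,0,0.75],[0,0,0,0,0,0,0.75],[0,0,0,0,0,0,0.75],[0,0,-0.3,0,0,0,0.75],[0,0,-0.8,0,0,0,0.75],[0,0,-0.8,0,0,0,0.75],[0,0,-0.9,0,0,0,1]])

```text
t: 14.52
ee_pos: [488.8, 257.2, 158.7]
ee_rot: [0.0, 0.742, 0.67, 0.0]
ft_force: [0.3, 0.1, 0.2]
gripper_width: 80.0
grip_force: 0.0
```

```bash
python3 plan.py "447.8,-124.6,160,6.6,1"
python3 - <<'E'
from h import *
c=calibration("wrist");p,d=get_image("wrist");W=cloud(d,c)
Z=W[...,2];m=(d>0)&(Z>61)&(Z<80)&(np.hypot(W[...,0]-488,W[...,1]-258)<30);Q=W[m]
print(len(Q),Q.mean(0), cv2.minEnclosingCircle(Q[:,:2].astype(np.float32)))
E
```

```text
t 14.53 pos [488.8 257.2 158.7] yaw 84.1 tilt 0.0 F [0.3 0.1 0.2] w 80.0 grip 0.0
[[-0.96, 0.0, 0.0, 0, 0, 7.8, 1.0], [-0.95, 0.12, -0.01, 0, 0, 7.7, 1.0], [-0.93, 0.26, 0.0, 0, 0, 7.8, 1.0], [-0.88, 0.37, 0.0, 0, 0, 7.7, 1.0], [-0.83, 0.49, -0.01, 0, 0, 7.8, 1.0], [-0.75, 0.6, 0.0, 0, 0, 7.7, 1.0], [-0.66, 0.69, 0.0, 0, 0, 7.8, 1.0], [-0.56, 0.78, -0.01, 0, 0, 7.7, 1.0]]
[[-0.46, 0.85, 0.0, 0, 0, 7.8, 1.0], [-0.33, 0.9, 0.0, 0, 0, 7.7, 1.0]]
1596 [489.97335262 257.65039949  68.07065296] ((490.037841796875, 256.4958801269531), 15.582890510559082)
```

The amber bottle is seated. Next is the green cartridge: only one top is green, at (477,402).

jog_arm(increments=[[-0.96,0.0,0.0,0,0,7.8,1.0],[-0.95,0.12,-0.01,0,0,7.7,1.0],[-0.93,0.26,0.0,0,0,7.8,1.0],[-0.88,0.37,0.0,0,0,7.7,1.0],[-0.83,0.49,-0.01,0,0,7.8,1.0],[-0.75,0.6,0.0,0,0,7.7,1.0],[-0.66,0.69,0.0,0,0,7.8,1.0],[-0.56,0.78,-0.01,0,0,7.7,1.0]])

```text
t: 15.58
ee_pos: [456.2, -49.3, 159.1]
ee_rot: [0.0, 0.982, 0.19, 0.001]
ft_force: [1.4, 0.0, -0.6]
gripper_width: 85.3
grip_force: 0.0
```

jog_arm(increments=[[-0.46,0.85,0.0,0,0,7.8,1.0],[-0.33,0.9,0.0,0,0,7.7,1.0],[0,0,0,0,0,0,1]])

```text
t: 15.95
ee_pos: [448.3, -126.9, 159.2]
ee_rot: [0.001, 0.998, 0.056, 0.001]
ft_force: [-0.3, 0.8, 0.6]
gripper_width: 85.5
grip_force: 0.0
```

```bash
cat > cart.py <<'E'
import sys;from h import *
x,y=map(float,sys.argv[1:3])
c=calibration("wrist");p,d=get_image("wrist");W=cloud(d,c);cv2.imwrite(sys.argv[3],p[:,:,::-1])
Z=W[...,2];m=(d>0)&(Z>41)&(Z<60)&(np.hypot(W[...,0]-x,W[...,1]-y)<55);Q=W[m]
print(len(Q),Q.mean(0).round(1),np.median(Q[:,2]), cv2.minAreaRect(Q[:,:2].astype(np.float32)))
E
python3 plan.py "448.3,-124.6,37,6.6,1"; python3 cart.py 448 -124.6 pics/w4.png
```

```text
t 15.95 pos [ 448.3 -126.9  159.2] yaw 6.4 tilt 0.1 F [-0.3  0.8  0.6] w 85.5 grip 0.0
[[0.0, -0.01, 0.76, 0, 0, -0.1, 1.0], [0.0, -0.02, 0.77, 0, 0, -0.0, 1.0], [0.01, -0.01, 0.76, 0, 0, -0.1, 1.0], [0.0, -0.02, 0.76, 0, 0, -0.0, 1.0]]
4606 [ 451.6 -125.3   45.4] 45.36802780783532 ((448.4801330566406, -125.61015319824219), (90.18358612060547, 30.051713943481445), 6.653777599334717)
```

View pics/w4.png

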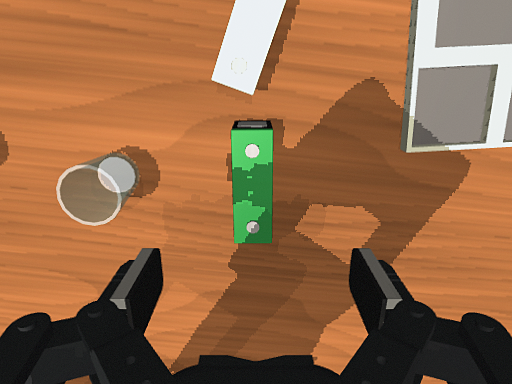

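The wrist view shows the green-topped cartridge at (252,183), centred and aligned between the fingers. I'm descending and gripping it.

jog_arm(increments=[[0.0,-0.01,0.76,0,0,-0.1,1.0],[0.0,-0.01,0.76,0,0,0,1.0],[0.01,-0.01,0.76,0,0,-0.1,1.0],[0.0,-0.01,0.75,0,0,0,1.0],[0,0,0,0,0,0,0],[0,0,0,0,0,0,0],[0,0,0,0,0,0,0],[0,0,0,0,0,0,0]], squeeze=50)

```text
t: 17.0
ee_pos: [449.5, -123.5, 38.7]
ee_rot: [0.001, 0.998, 0.06, 0.001]
ft_force: [-0.1, 1.2, 7.0]
gripper_width: 29.6
grip_force: 50.3
```

jog_arm(increments=[[0,0,0,0,0,0,0],[0,0,0,0,0,0,0]])

```text
t: 17.25
ee_pos: [449.5, -123.5, 38.7]
ee_rot: [0.001, 0.998, 0.059, 0.001]
ft_force: [0.3, 1.0, 7.4]
gripper_width: 29.5
grip_force: 50.3
```

```bash
python3 plan.py "448.3,-125.5,60,6.6,0,10" "448.3,-125.5,165,6.6,0" "563,290,165,84.3,0"
```

```text
t 17.25 pos [ 449.5 -123.5   38.7] yaw 6.8 tilt 0.17 F [0.3 1.  7.4] w 29.5 grip 50.3
[[-0.01, 0.02, -0.18, 0, 0, 0.1, 0.0], [-0.01, 0.01, -0.18, 0, 0, 0.0, 0.0], [-0.02, 0.02, -0.17, 0, 0, 0.1, 0.0], [0.0, 0.0, -0.88, 0, 0, 0.0, 0.0], [0.0, 0.0, -0.87, 0, 0, 0.0, 0.0], [0.0, 0.0, -0.88, 0, 0, 0.0, 0.0], [0.34, -0.83, 0.0, 0, 0, -6.5, 0.0], [0.43, -0.79, 0.0, 0, 0, -6.4, 0.0]]
[[0.51, -0.74, 0.0, 0, 0, -6.5, 0.0], [0.6, -0.67, 0.0, 0, 0, -6.5, 0.0], [0.66, -0.6, 0.0, 0, 0, -6.5, 0.0], [0.74, -0.53, 0.0, 0, 0, -6.4, 0.0], [0.78, -0.43, 0.0, 0, 0, -6.5, 0.0], [0.83, -0.35, 0.0, 0, 0, -6.5, 0.0], [0.86, -0.25, 0.0, 0, 0, -6.5, 0.0], [0.89, -0.15, 0.0, 0, 0, -6.4, 0.0]]
[[0.9, -0.05, 0.0, 0, 0, -6.5, 0.0], [0.89, 0.05, 0.0, 0, 0, -6.5, 0.0]]
```

jog_arm(increments=[[0,0,-0.18,0,0,0,0.0],[0,0,-0.18,0,0,0.0,0.0],[0,0,-0.3,0,0,0,0.0],[0.0,0.0,-0.88,0,0,0.0,0.0],[0.0,0.0,-0.87,0,0,0.0,0.0],[0.0,0.0,-0.88,0,0,0.0,0.0],[0.34,-0.83,0.0,0,0,-6.5,0.0],[0.43,-0.79,0.0,0,0,-6.4,0.0]])

```text
t: 18.25
ee_pos: [467.9, -53.4, 170.2]
ee_rot: [0.001, 0.985, 0.172, 0.001]
ft_force: [-0.3, 0.2, -1.8]
gripper_width: 29.8
grip_force: 49.7
```

jog_arm(increments=[[0.51,-0.74,0.0,0,0,-6.5,0.0],[0.6,-0.67,0.0,0,0,-6.5,0.0],[0.66,-0.6,0.0,0,0,-6.5,0.0],[0.74,-0.53,0.0,0,0,-6.4,0.0],[0.78,-0.43,0.0,0,0,-6.5,0.0],[0.83,-0.35,0.0,0,0,-6.5,0.0],[0.86,-0.25,0.0,0,0,-6.5,0.0],[0.89,-0.15,0.0,0,0,-6.4,0.0]])

```text
t: 19.25
ee_pos: [542.9, 225.0, 169.4]
ee_rot: [0.0, 0.81, 0.586, 0.0]
ft_force: [0.9, 0.0, -1.4]
gripper_width: 29.7
grip_force: 49.7
```

jog_arm(increments=[[0.9,-0.05,0.0,0,0,-6.5,0.0],[0.89,0.05,0.0,0,0,-6.5,0.0],[0,0,0,0,0,0,0]])

```text
t: 19.62
ee_pos: [561.6, 295.1, 169.2]
ee_rot: [-0.0, 0.739, 0.674, 0.0]
ft_force: [0.6, -0.6, -1.8]
gripper_width: 29.3
grip_force: 49.8
```

```bash
python3 plan.py "563.6,290,70,84.3,0" "563.6,290,45,84.3,0,9"; python3 cart.py 563 290 pics/w5.png
```

```text
t 19.62 pos [561.6 295.1 169.2] yaw 84.7 tilt 0.05 F [ 0.6 -0.6 -1.8] w 29.3 grip 49.8
[[-0.04, 0.02, 0.83, 0, 0, 0.1, 0.0], [-0.04, 0.02, 0.82, 0, 0, 0.2, 0.0], [-0.04, 0.02, 0.83, 0, 0, 0.1, 0.0], [0.0, 0.0, 0.21, 0, 0, -0.0, 0.0], [0.0, 0.0, 0.21, 0, 0, -0.0, 0.0], [0.0, 0.0, 0.21, 0, 0, -0.0, 0.0]]
0 [nan nan nan] nan ((0.0, 0.0), (0.0, 0.0), 0.0)cart.py:5: RuntimeWarning: Mean of empty slice.
  print(len(Q),Q.mean(0).round(1),np.median(Q[:,2]), cv2.minAreaRect(Q[:,:2].astype(np.float32)))
  ret = um.true_divide(
  return _methods._mean(a, axis=axis, dtype=dtype,
  ret = ret.dtype.type(ret / rcount)
```

View pics/w5.png

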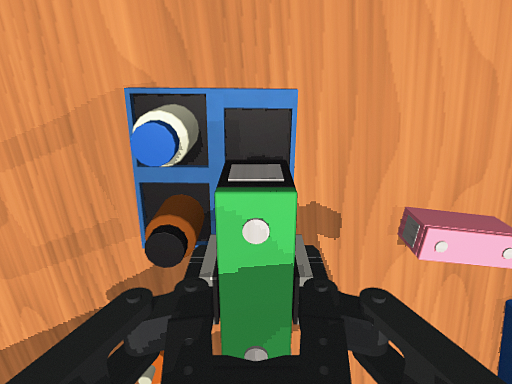

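Both bottles stand in their pockets at (170,135) and (175,228). The cartridge is held square over the long pocket, and I'm lowering it.

jog_arm(increments=[[-0.04,0.02,0.83,0,0,0.1,0.0],[-0.04,0.02,0.82,0,0,0.2,0.0],[-0.04,0.02,0.83,0,0,0.1,0.0],[0.0,0.0,0.21,0,0,0,0.0],[0.0,0.0,0.21,0,0,0,0.0],[0.0,0.0,0.21,0,0,0,0.0],[0,0,0,0,0,0,0]])

```text
t: 20.55
ee_pos: [563.6, 288.0, 44.4]
ee_rot: [0.0, 0.743, 0.67, -0.0]
ft_force: [-0.1, -0.0, -0.7]
gripper_width: 29.5
grip_force: 49.8
```

jog_arm(increments=[[0,0,0.05,0,0,0,0.0],[0,0,0,0,0,0,0]])

```text
t: 20.8
ee_pos: [564.0, 288.2, 42.8]
ee_rot: [0.0, 0.742, 0.67, 0.0]
ft_force: [0.9, 0.1, -1.5]
gripper_width: 29.8
grip_force: 49.9
```

jog_arm(increments=[[0,0,0.03,0,0,0,0.0],[0,0,0,0,0,0,0]])

```text
t: 21.05
ee_pos: [564.0, 288.2, 42.7]
ee_rot: [0.0, 0.742, 0.67, 0.0]
ft_force: [-2.6, -1.3, 7.8]
gripper_width: 29.2
grip_force: 50.9
```

jog_arm(increments=[[0,0,-0.02,0,0,0,0.0],[0,0,0,0,0,0,0.55],[0,0,0,0,0,0,0.55],[0,0,0,0,0,0,0.55],[0,0,-0.3,0,0,0,0.55],[0,0,-0.8,0,0,0,0.55],[0,0,-0.9,0,0,0,0.55],[0,0,-0.9,0,0,0,1]])

```text
t: 22.05
ee_pos: [563.7, 288.0, 159.9]
ee_rot: [0.0, 0.743, 0.67, 0.0]
ft_force: [0.8, 0.2, 0.3]
gripper_width: 63.8
grip_force: 0.0
```

```bash
python3 plan.py "443.9,120.5,160,99.8,1"; python3 cart.py 563 288 pics/w6.png
```

```text
t 22.05 pos [563.7 288.  159.9] yaw 84.1 tilt 0.04 F [0.8 0.2 0.3] w 63.8 grip 0.0
[[-0.75, -0.42, 0.0, 0, 0, -2.6, 1.0], [-0.72, -0.46, 0.0, 0, 0, -2.6, 1.0], [-0.7, -0.49, 0.0, 0, 0, -2.6, 1.0], [-0.69, -0.53, 0.0, 0, 0, -2.7, 1.0], [-0.65, -0.55, 0.0, 0, 0, -2.6, 1.0], [-0.63, -0.58, 0.0, 0, 0, -2.6, 1.0]]
4759 [565.  288.4  49.4] 49.451885738928894 ((564.5580444335938, 284.8912048339844), (90.35426330566406, 30.0436954498291), 84.12196350097656)
```

The green cartridge is seated: its top is 4 mm higher than it read on the bench, and it lies inside the pocket. On to the filter.

jog_arm(increments=[[-0.75,-0.42,0.0,0,0,-2.6,1.0],[-0.72,-0.46,0.0,0,0,-2.6,1.0],[-0.7,-0.49,0.0,0,0,-2.6,1.0],[-0.69,-0.53,0.0,0,0,-2.7,1.0],[-0.65,-0.55,0.0,0,0,-2.6,1.0],[-0.63,-0.58,0.0,0,0,-2.6,1.0],[0,0,0,0,0,0,1]])

```text
t: 22.98
ee_pos: [443.1, 119.4, 158.4]
ee_rot: [0.0, 0.645, 0.764, 0.0]
ft_force: [0.4, 0.1, 0.1]
gripper_width: 85.3
grip_force: 0.0
```

```bash
python3 - <<'E'
from h import *
c=calibration("wrist");p,d=get_image("wrist");W=cloud(d,c)
Z=W[...,2];m=(d>0)&(Z>46)&(Z<54)&(np.hypot(W[...,0]-444,W[...,1]-120)<32);Q=W[m]
print(len(Q),Q.mean(0), cv2.minEnclosingCircle(Q[:,:2].astype(np.float32)))
E
python3 plan.py "444.4,120.5,39,99.8,1"
```

```text
2115 [444.09076923 121.80214207  49.37368808] ((444.310546875, 120.19841766357422), 20.995800018310547)
t 23.02 pos [444.1 120.1 158.7] yaw 99.7 tilt 0.09 F [1.1 1.  1. ] w 85.5 grip 0.0
[[0.0, 0.0, 0.75, 0, 0, -0.0, 1.0], [0.0, 0.0, 0.75, 0, 0, -0.1, 1.0], [0.01, 0.01, 0.74, 0, 0, 0.0, 1.0], [0.0, 0.0, 0.75, 0, 0, -0.0, 1.0]]
```

jog_arm(increments=[[0.0,0.0,0.75,0,0,0,1.0],[0.0,0.0,0.75,0,0,-0.1,1.0],[0.01,0.01,0.74,0,0,0.0,1.0],[0.0,0.0,0.75,0,0,0,1.0],[0,0,0,0,0,0,0],[0,0,0,0,0,0,0],[0,0,0,0,0,0,0],[0,0,0,0,0,0,0]], squeeze=40)

```text
t: 24.02
ee_pos: [445.7, 121.2, 39.9]
ee_rot: [0.001, 0.643, 0.766, 0.001]
ft_force: [-0.7, 1.4, 7.8]
gripper_width: 41.1
grip_force: 41.1
```

jog_arm(increments=[[0,0,0,0,0,0,0]])

```text
t: 24.15
ee_pos: [445.7, 121.2, 39.9]
ee_rot: [0.001, 0.643, 0.766, 0.001]
ft_force: [-0.8, 1.5, 5.7]
gripper_width: 41.1
grip_force: 41.1
```

```bash
python3 plan.py "444.4,120.5,60,99.8,0,10" "444.4,120.5,170,99.8,0" "522.3,-277.1,170,99.8,0"
```

```text
t 24.15 pos [445.7 121.2  39.9] yaw 99.9 tilt 0.19 F [-0.8  1.5  5.7] w 41.1 grip 41.1
[[0.0, -0.01, -0.17, 0, 0, 0.0, 0.0], [-0.01, -0.01, -0.17, 0, 0, 0.1, 0.0], [0.0, -0.02, -0.16, 0, 0, 0.0, 0.0], [0.0, 0.0, -0.92, 0, 0, 0.0, 0.0], [0.0, 0.0, -0.92, 0, 0, 0.0, 0.0], [0.0, 0.0, -0.91, 0, 0, 0.0, 0.0], [-0.92, 0.02, 0.0, 0, 0, 0.0, 0.0], [-0.92, 0.02, 0.0, 0, 0, 0.0, 0.0]]
[[-0.92, 0.02, 0.0, 0, 0, 0.0, 0.0], [-0.92, 0.02, 0.0, 0, 0, 0.0, 0.0], [-0.92, 0.03, 0.0, 0, 0, 0.0, 0.0], [-0.92, 0.02, 0.0, 0, 0, 0.0, 0.0], [-0.92, 0.02, 0.0, 0, 0, 0.0, 0.0], [-0.93, 0.02, 0.0, 0, 0, 0.0, 0.0], [-0.92, 0.02, 0.0, 0, 0, 0.0, 0.0], [-0.92, 0.02, 0.0, 0, 0, 0.0, 0.0]]
[[-0.92, 0.02, 0.0, 0, 0, 0.0, 0.0]]
```

jog_arm(increments=[[0,0,-0.17,0,0,0.0,0.0],[0,0,-0.17,0,0,0,0.0],[0,0,-0.3,0,0,0.0,0.0],[0.0,0.0,-0.92,0,0,0.0,0.0],[0.0,0.0,-0.92,0,0,0.0,0.0],[0.0,0.0,-0.8,0,0,0.0,0.0],[-0.92,0.02,0.0,0,0,0.0,0.0],[-0.92,0.02,0.0,0,0,0.0,0.0]])

```text
t: 25.15
ee_pos: [458.9, 48.2, 170.9]
ee_rot: [0.001, 0.643, 0.766, 0.001]
ft_force: [-0.1, 0.0, -1.0]
gripper_width: 41.1
grip_force: 40.7
```

jog_arm(increments=[[-0.92,0.02,0.0,0,0,0.0,0.0],[-0.92,0.02,0.0,0,0,0.0,0.0],[-0.92,0.03,0.0,0,0,0.0,0.0],[-0.92,0.02,0.0,0,0,0.0,0.0],[-0.92,0.02,0.0,0,0,0.0,0.0],[-0.93,0.02,0.0,0,0,0.0,0.0],[-0.92,0.02,0.0,0,0,0.0,0.0],[-0.92,0.02,0.0,0,0,0.0,0.0]])

```text
t: 26.15
ee_pos: [515.9, -241.7, 170.2]
ee_rot: [0.0, 0.643, 0.765, 0.0]
ft_force: [-0.3, 0.0, 0.3]
gripper_width: 41.0
grip_force: 40.7
```

jog_arm(increments=[[-0.92,0.02,0.0,0,0,0.0,0.0],[0,0,0,0,0,0,0]])

```text
t: 26.4
ee_pos: [523.1, -279.2, 170.2]
ee_rot: [0.001, 0.644, 0.765, -0.0]
ft_force: [-0.0, 0.7, -0.3]
gripper_width: 41.2
grip_force: 40.7
```

```bash
python3 plan.py "522.8,-277.1,70,99.8,0" "522.8,-277.1,46,99.8,0,8.5"
python3 - <<'E'
from h import *
c=calibration("wrist");p,d=get_image("wrist");W=cloud(d,c)
cv2.imwrite("pics/w7.png",p[:,:,::-1])
Z=W[...,2];m=(d>0)&(Z>9)&(Z<16)&(np.abs(W[...,0]-563)<110)&(W[...,1]<-215);Q=W[m]
print(len(Q),cv2.minAreaRect(Q[:,:2].astype(np.float32)))
E
```

```text
t 26.4 pos [ 523.1 -279.2  170.2] yaw 99.8 tilt 0.08 F [-0.   0.7 -0.3] w 41.2 grip 40.7
[[0.02, 0.0, 0.84, 0, 0, -0.0, 0.0], [0.01, 0.0, 0.83, 0, 0, -0.0, 0.0], [0.02, 0.0, 0.84, 0, 0, -0.0, 0.0], [0.0, 0.0, 0.2, 0, 0, -0.0, 0.0], [0.0, 0.0, 0.2, 0, 0, -0.0, 0.0], [0.0, 0.0, 0.2, 0, 0, -0.0, 0.0]]
5156 ((564.426025390625, -309.2024230957031), (141.5658416748047, 146.9953155517578), 9.737237930297852)
```

View pics/w7.png

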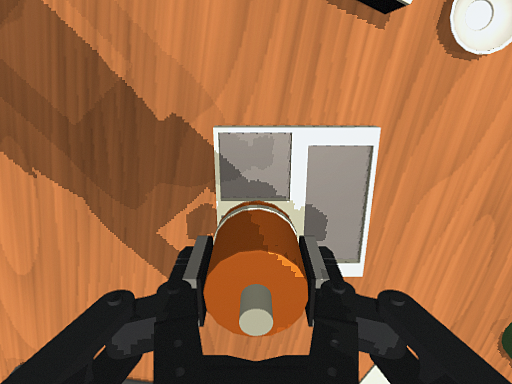

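The filter is held upright over the white tray, with the same parallax as the earlier placing. The tray is confirmed at (564,-309), so I'm lowering it.

jog_arm(increments=[[0.01,0.0,0.84,0,0,0,0.0],[0.01,0.0,0.83,0,0,0,0.0],[0.01,0.0,0.84,0,0,0,0.0],[0.0,0.0,0.2,0,0,0,0.0],[0.0,0.0,0.2,0,0,0,0.0],[0.0,0.0,0.2,0,0,0,0.0],[0,0,0,0,0,0,0]])

```text
t: 27.32
ee_pos: [522.9, -275.4, 45.3]
ee_rot: [0.0, 0.643, 0.766, 0.0]
ft_force: [-0.3, 0.5, -0.5]
gripper_width: 41.2
grip_force: 40.7
```

jog_arm(increments=[[0,0,0.05,0,0,0,0.0],[0,0,0,0,0,0,0]])

```text
t: 27.58
ee_pos: [523.3, -275.8, 43.9]
ee_rot: [0.001, 0.643, 0.766, 0.0]
ft_force: [-0.6, 0.5, 2.4]
gripper_width: 41.2
grip_force: 40.9
```

jog_arm(increments=[[0,0,0.03,0,0,0,0.0],[0,0,0,0,0,0,0]])

```text
t: 27.82
ee_pos: [523.4, -275.9, 43.9]
ee_rot: [0.001, 0.643, 0.766, -0.0]
ft_force: [-4.2, 2.8, 14.0]
gripper_width: 40.9
grip_force: 42.0
```

jog_arm(increments=[[0,0,-0.04,0,0,0,0.0],[0,0,0,0,0,0,0.75],[0,0,0,0,0,0,0.75],[0,0,0,0,0,0,0.75],[0,0,-0.3,0,0,0,0.75],[0,0,-0.8,0,0,0,0.75],[0,0,-0.9,0,0,0,0.75],[0,0,-0.9,0,0,0,1]])

```text
t: 28.82
ee_pos: [522.9, -275.4, 161.4]
ee_rot: [0.0, 0.643, 0.766, 0.0]
ft_force: [-0.2, -0.6, 0.9]
gripper_width: 80.0
grip_force: 0.0
```

```bash
python3 plan.py "681.5,-0.7,160,12.5,1";  python3 - <<'E'
from h import *
c=calibration("wrist");p,d=get_image("wrist");W=cloud(d,c)
Z=W[...,2];m=(d>0)&(Z>46)&(Z<58)&(np.hypot(W[...,0]-523,W[...,1]+276)<32);Q=W[m]
print(len(Q),Q.mean(0), cv2.minEnclosingCircle(Q[:,:2].astype(np.float32)))
E
```

```text
t 28.82 pos [ 522.9 -275.4  161.4] yaw 99.9 tilt 0.04 F [-0.2 -0.6  0.9] w 80.0 grip 0.0
[[0.68, 0.57, 0.0, 0, 0, 9.7, 1.0], [0.76, 0.44, 0.01, 0, 0, 9.7, 1.0], [0.82, 0.31, 0.0, 0, 0, 9.7, 1.0], [0.87, 0.16, 0.01, 0, 0, 9.8, 1.0], [0.88, 0.02, 0.0, 0, 0, 9.7, 1.0], [0.87, -0.13, 0.0, 0, 0, 9.7, 1.0], [0.84, -0.28, 0.01, 0, 0, 9.7, 1.0], [0.77, -0.41, 0.0, 0, 0, 9.7, 1.0]]
[[0.7, -0.55, 0.01, 0, 0, 9.7, 1.0]]
2179 [ 523.37676243 -274.31512733   53.21181699] ((523.7017211914062, -276.3373718261719), 20.95585060119629)
```

The filter is seated: its shoulder is at z 53.2 against 49.4 on the bench. Now the yellow cartridge.

jog_arm(increments=[[0.68,0.57,0.0,0,0,9.7,1.0],[0.76,0.44,0.01,0,0,9.7,1.0],[0.82,0.31,0.0,0,0,9.7,1.0],[0.87,0.16,0.01,0,0,9.8,1.0],[0.88,0.02,0.0,0,0,9.7,1.0],[0.87,-0.13,0.0,0,0,9.7,1.0],[0.84,-0.28,0.01,0,0,9.7,1.0],[0.77,-0.41,0.0,0,0,9.7,1.0]])

```text
t: 29.88
ee_pos: [664.5, -30.4, 159.0]
ee_rot: [0.0, 0.982, 0.19, 0.0]
ft_force: [0.1, 0.4, 0.1]
gripper_width: 85.0
grip_force: 0.0
```

jog_arm(increments=[[0.7,-0.55,0.01,0,0,9.7,1.0],[0,0,0,0,0,0,1]])

```text
t: 30.12
ee_pos: [682.2, 1.9, 158.4]
ee_rot: [-0.0, 0.994, 0.11, 0.001]
ft_force: [-0.2, -0.1, -0.4]
gripper_width: 85.2
grip_force: 0.0
```

```bash
python3 cart.py 681.5 -0.7 pics/w8.png; python3 plan.py "682,-0.9,37.5,12.5,1"
```

```text
4621 [ 6.857e+02 -4.000e-01  4.540e+01] 45.37041862432835 ((682.6082153320312, -1.1507415771484375), (90.0379638671875, 30.022430419921875), 12.108419418334961)
t 30.18 pos [6.816e+02 5.000e-01 1.582e+02] yaw 12.7 tilt 0.02 F [ 0.4 -0.8 -0. ] w 85.3 grip 0.0
[[0.0, 0.01, 0.75, 0, 0, 0.1, 1.0], [0.0, 0.01, 0.76, 0, 0, 0.0, 1.0], [0.0, 0.01, 0.75, 0, 0, 0.1, 1.0], [0.0, 0.01, 0.76, 0, 0, 0.0, 1.0]]
```

View pics/w8.png

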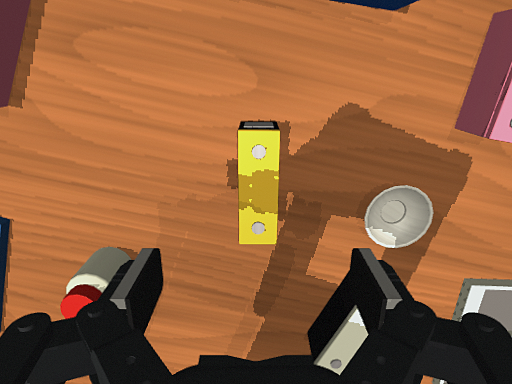

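The yellow-topped cartridge is at (259,183), centred and aligned. The pink blocks are clear of the fingers at the frame edges. I'm gripping it.

jog_arm(increments=[[0.01,0.01,0.75,0,0,0.1,1.0],[0.0,0.01,0.76,0,0,0.1,1.0],[0.01,0.01,0.75,0,0,0.2,1.0],[0.0,0.01,0.75,0,0,0.1,1.0],[0,0,0,0,0,0,0],[0,0,0,0,0,0,0],[0,0,0,0,0,0,0],[0,0,0,0,0,0,0]], squeeze=50)

```text
t: 31.18
ee_pos: [684.0, -2.2, 39.9]
ee_rot: [0.001, 0.994, 0.105, 0.002]
ft_force: [0.5, -0.1, 6.7]
gripper_width: 29.5
grip_force: 51.4
```

jog_arm(increments=[[0,0,0,0,0,0,0],[0,0,0,0,0,0,0]])

```text
t: 31.42
ee_pos: [684.0, -2.1, 39.8]
ee_rot: [0.001, 0.994, 0.105, 0.002]
ft_force: [-1.4, 0.0, 6.6]
gripper_width: 29.0
grip_force: 51.5
```

```bash
python3 plan.py "682.4,-0.9,60,12.3,0,10" "682.4,-0.9,165,12.3,0" "601.5,-302.5,165,99.8,0"
```

```text
t 31.43 pos [684.   -2.1  39.8] yaw 12.0 tilt 0.2 F [-1.4  0.   6.6] w 29.0 grip 51.5
[[-0.01, -0.01, -0.17, 0, 0, -0.1, 0.0], [-0.01, -0.02, -0.17, 0, 0, -0.1, 0.0], [-0.01, -0.01, -0.16, 0, 0, -0.1, 0.0], [0.0, 0.0, -0.88, 0, 0, 0.0, 0.0], [0.0, 0.0, -0.87, 0, 0, 0.0, 0.0], [0.0, 0.0, -0.88, 0, 0, 0.0, 0.0], [-0.4, 0.77, 0.0, 0, 0, -9.7, 0.0], [-0.52, 0.69, 0.0, 0, 0, -9.7, 0.0]]
[[-0.63, 0.6, 0.0, 0, 0, -9.8, 0.0], [-0.73, 0.47, 0.0, 0, 0, -9.7, 0.0], [-0.79, 0.35, 0.0, 0, 0, -9.7, 0.0], [-0.85, 0.21, 0.0, 0, 0, -9.7, 0.0], [-0.86, 0.07, 0.0, 0, 0, -9.7, 0.0], [-0.87, -0.08, 0.0, 0, 0, -9.8, 0.0], [-0.83, -0.23, 0.0, 0, 0, -9.7, 0.0]]
```

Contact is expected at TCP z 43.8.

jog_arm(increments=[[0,0,-0.17,0,0,0,0.0],[0,0,-0.17,0,0,0,0.0],[0,0,-0.3,0,0,0,0.0],[0.0,0.0,-0.88,0,0,0.0,0.0],[0.0,0.0,-0.87,0,0,0.0,0.0],[0.0,0.0,-0.88,0,0,0.0,0.0],[-0.4,0.77,0.0,0,0,-9.7,0.0],[-0.52,0.69,0.0,0,0,-9.7,0.0]])

```text
t: 32.42
ee_pos: [664.4, -69.0, 169.9]
ee_rot: [0.001, 0.962, 0.274, 0.001]
ft_force: [1.1, 0.3, -1.7]
gripper_width: 29.6
grip_force: 50.5
```

jog_arm(increments=[[-0.63,0.6,0.0,0,0,-9.8,0.0],[-0.73,0.47,0.0,0,0,-9.7,0.0],[-0.79,0.35,0.0,0,0,-9.7,0.0],[-0.85,0.21,0.0,0,0,-9.7,0.0],[-0.86,0.07,0.0,0,0,-9.7,0.0],[-0.87,-0.08,0.0,0,0,-9.8,0.0],[-0.83,-0.23,0.0,0,0,-9.7,0.0],[0,0,0,0,0,0,0]])

```text
t: 33.42
ee_pos: [598.9, -305.7, 169.0]
ee_rot: [0.0, 0.647, 0.763, -0.0]
ft_force: [0.6, 0.2, -1.6]
gripper_width: 29.1
grip_force: 50.5
```

```bash
python3 plan.py "601.6,-302,70,99.8,0" "601.6,-302,45.5,99.8,0,9"
```

```text
t 33.42 pos [ 598.9 -305.7  169. ] yaw 99.4 tilt 0.06 F [ 0.6  0.2 -1.6] w 29.1 grip 50.5
[[0.03, 0.03, 0.82, 0, 0, -0.1, 0.0], [0.02, 0.02, 0.83, 0, 0, -0.2, 0.0], [0.03, 0.03, 0.82, 0, 0, -0.1, 0.0], [0.0, 0.0, 0.21, 0, 0, -0.0, 0.0], [0.0, 0.0, 0.2, 0, 0, -0.0, 0.0], [0.0, 0.0, 0.21, 0, 0, -0.0, 0.0]]
```

jog_arm(increments=[[0.03,0.03,0.82,0,0,-0.1,0.0],[0.02,0.02,0.83,0,0,-0.2,0.0],[0.03,0.03,0.82,0,0,-0.1,0.0],[0.0,0.0,0.21,0,0,0,0.0],[0.0,0.0,0.2,0,0,0,0.0],[0.0,0.0,0.21,0,0,0,0.0],[0,0,0,0,0,0,0]])

```text
t: 34.3
ee_pos: [602.4, -299.3, 44.8]
ee_rot: [0.0, 0.643, 0.765, 0.0]
ft_force: [-0.3, -1.1, -2.2]
gripper_width: 29.0
grip_force: 50.5
```

jog_arm(increments=[[0,0,0.04,0,0,0,0.0],[0,0,0,0,0,0,0]])

```text
t: 34.55
ee_pos: [602.9, -299.7, 44.0]
ee_rot: [0.001, 0.643, 0.765, 0.0]
ft_force: [-0.6, -1.0, 1.3]
gripper_width: 29.4
grip_force: 50.8
```

jog_arm(increments=[[0,0,0.03,0,0,0,0.0],[0,0,0,0,0,0,0]])

```text
t: 34.8
ee_pos: [602.9, -299.9, 43.8]
ee_rot: [0.001, 0.643, 0.766, -0.0]
ft_force: [-2.9, 1.0, 7.6]
gripper_width: 29.0
grip_force: 51.8
```

jog_arm(increments=[[0,0,-0.02,0,0,0,0.0],[0,0,0,0,0,0,0.55],[0,0,0,0,0,0,0.55],[0,0,0,0,0,0,0.55],[0,0,-0.3,0,0,0,0.55],[0,0,-0.8,0,0,0,0.55],[0,0,-0.9,0,0,0,0.55],[0,0,-0.9,0,0,0,1]])

```text
t: 35.8
ee_pos: [602.5, -299.4, 160.7]
ee_rot: [0.0, 0.643, 0.766, 0.0]
ft_force: [-0.2, 0.3, 0.5]
gripper_width: 63.6
grip_force: 0.0
```

jog_arm(increments=[[0,0,-0.8,0,0,0,1],[-0.5,-0.9,-0.2,0,0,0,1],[-0.5,-0.9,0,0,0,0,1],[-0.5,-0.9,0,0,0,0,1],[-0.5,-0.9,0,0,0,0,1],[-0.5,-0.9,0,0,0,0,1],[0,0,0,0,0,0,1]])

```text
t: 36.67
ee_pos: [440.3, -430.9, 199.7]
ee_rot: [0.001, 0.645, 0.764, -0.0]
ft_force: [0.1, 0.0, -0.2]
gripper_width: 85.4
grip_force: 0.0
```

Run:
```python
from h import *
for n in("top","side"):
    p,d=get_image(n);np.save(f"pics/{n}e.npy",d)
    if n=="top":
        W=cloud(d,calibration(n));Z=W[...,2]
        for nm,x,y,lo,hi,r in[("yellow",603,-300,43,58,55),("white",562,-113,40,55,55),("green",564,285,43,58,55)]:
            Q=W[(Z>lo)&(Z<hi)&(np.hypot(W[...,0]-x,W[...,1]-y)<r)];print(nm,np.median(Q[:,2]).round(1),cv2.minAreaRect(Q[:,:2].astype(np.float32)))
        for nm,x,y,lo,hi in[("red",559,116,60,75),("blue",496,336,62,75),("amber",490,256,62,75),("filter",523,-276,47,58)]:
            Q=W[(Z>lo)&(Z<hi)&(np.hypot(W[...,0]-x,W[...,1]-y)<28)];print(nm,len(Q),Q.mean(0).round(1))
    cv2.imwrite(f"pics/{n}e.png",cv2.resize(p[:,:,::-1],(800,600)))
```

```text
yellow 50.0 ((603.260986328125, -301.4327087402344), (29.928632736206055, 90.77196502685547), 9.920544624328613)
white 45.8 ((562.358154296875, -113.67605590820312), (29.84173011779785, 89.8945083618164), 76.47225952148438)
green 50.0 ((563.7261962890625, 286.07745361328125), (92.85472106933594, 29.941905975341797), 84.33055114746094)
red 127 [559.1 116.2  64.8]
blue 137 [496.1 337.7  68.5]
amber 141 [489.1 256.5  68.9]
filter 204 [ 523.4 -274.4   53.7]
```

View pics/tope.png

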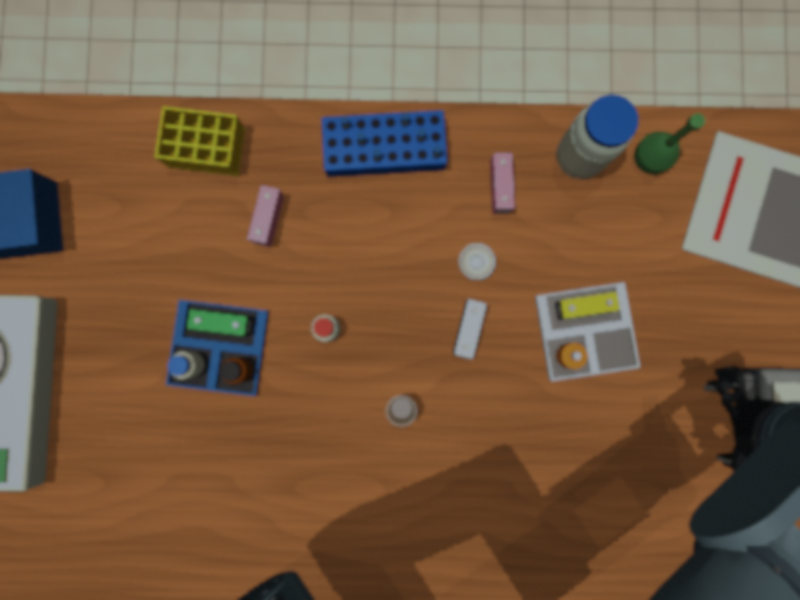

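View pics/sidee.png

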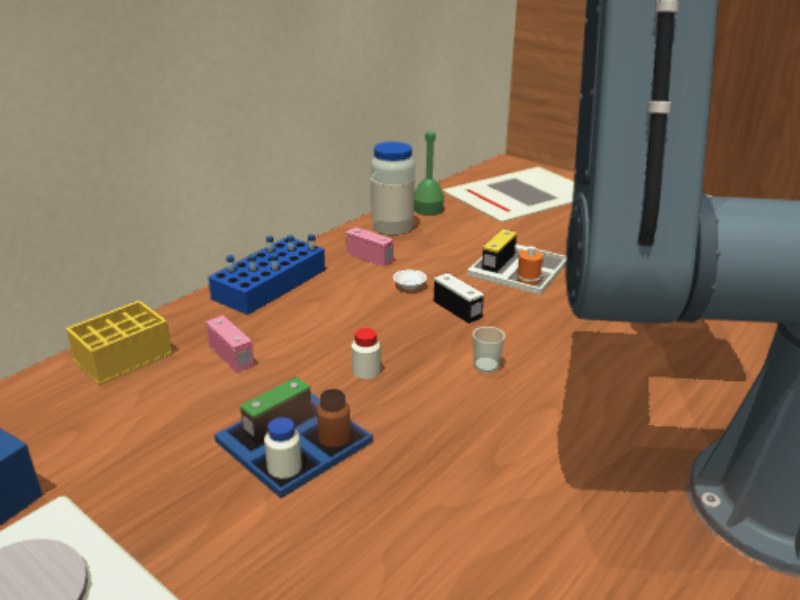

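Both views show all five items upright and seated in the right pockets. The tops read 4 mm above their bench heights. The red bottle and white cartridge have not moved, and nothing is touching the robot (force reads zero). I'm handing the job in.

```bash
python3 -c "
from station import *
print(finish_job())"
```

```text
the job is handed in; nothing more can be done
None
```

Both kits are made up and the job is handed in: all five items stand upright on their pocket floors, and the red-capped bottle and white-topped cartridge were left in place, at about 37 s of the 128 s allowed.

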